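Set a straightedge flush to a clamped bar

TASK

Get the flat bar ready for marking out: push the broad steel straightedge across the mat, without lifting it, until its graduated long edge lies flush along the front edge of the clamped flat bar and its left end is right up against the end stop. The screwdriver and the marker lie in its way; lay each flat in a pocket of its own in the two-pocket tray, either way round. Leave everything else on the bench where it is.

Things in the scene. Friction and masses are not known exactly. Their poses are not given: they have to be found in the camera images.
- flat_bar: Aluminium flat bar, 60 x 280 x 14 mm, fixed by two low strap clamps (34 mm high). Origin: centre of underside; x across it, away from the robot, y along it, to the left. Front edge: plane x = -30 mm. At its left end a dark end stop, 20 mm high, stands out in front to x = -75 mm, its inner face the plane y = +130 mm. In place, the straightedge's origin is at x = -75, y = +50 mm in this frame.
- straightedge: Broad flat steel straightedge, 90 (x) x 160 (y) x 12 mm, 0.35 kg, lying loose on the mat, too broad to grip. Origin: centre of its underside; x points to its graduated long working edge (x = +45 mm), which faces the flat bar; y along it, to the left (ends at y = +-80 mm).
- edge_left (a point): left end of the straightedge's working edge: its point x = +45, y = +80, z = 6 mm; axes as the straightedge
- edge_right (a point): right end of the straightedge's working edge: its point x = +45, y = -80, z = 6 mm; axes as the straightedge
- driver: Thin black screwdriver, 135 mm long (y), lying between the straightedge and the flat bar. Origin: underside of its middle. The handle, 11 mm thick, spans y = -13 to +67 mm: take it at about y = +20 mm; the rest is a thin shaft. It may roll about y.
- marker: White marker pen with a red cap, 127 mm long (y), 10 mm thick, lying by the straightedge's left end, in front of the end stop and roughly square to the bar. Origin: underside of its middle; y runs along it; it may roll about y.
- tray: Grey tray fixed to the bench, 185 (x) x 110 (y) x 20 mm, walls, middle divider and floor 5 mm thick, with two long pockets side by side, each 175 (x) x 47 (y) mm and 15 mm deep. Origin: centre of its underside; x along the pockets. It stands left or right of the work.
- pocket_a (a point): centre of the floor of the tray's pocket on its +y side; axes as the tray
- pocket_b (a point): centre of the floor of the tray's pocket on its -y side; axes as the tray
- flux_pot: Bystander: low round pot, 43 mm across, 19 mm high, near the straightedge's right end. Origin: centre of its underside.
- heatsink: Bystander: finned aluminium heatsink 40 x 40 x 12 mm, left of the marker. Origin: centre of its underside.
- iron_stand: Fixed bystander: soldering iron on its stand, 210 x 85 mm and 140 mm high, on the side of the work where the tray is not. Origin: centre of its underside; its length (y) points away from the robot.
- solder_reel: Bystander: reel, 54 mm across, 30 mm high, left of the flat bar. Origin: centre of its underside.
- side_cutters: Bystander: side cutters 40 x 125 x 12 mm, right of the flat bar. Origin: underside of the middle.
- calliper: Bystander: calliper 68 x 190 x 14 mm, near the bench's front on the left. Origin: underside of the middle.
- tape_roll: Bystander: roll of tape, 68 mm across, 12 mm high, near the bench's front on the right. Origin: centre of its underside.
Mind the look-alikes: they are no part of the job. Leave any brown look-alike of the driver alone.

How it is judged:
By the outcome, as a careful person would: the job done as asked, in the order asked, and still so for the second after the job is handed in, with the robot touching nothing.
It also fails if it takes over 72 s, if anything falls off the work surface, if the arm or the gripper's body presses on something with over 40 N, if the wrist force passes 120 N, or if a joint passes its speed limit or range.

ROBOT

A 6-joint arm with a two-finger parallel gripper is mounted at the origin on a cart in front of the work surface, level with it; the furniture and walls round the work are solid. World frame = base frame: x ahead of the robot, y to its left, z up, the work surface at z = 0. Lengths are in m, angles in rad, forces in N, time in s.
With the tool pointing down it reaches from about 0.275 to 0.875 m from the base axis. Payload 12.5 kg.
Tool frame: the origin (TCP) lies on the centre line of the jaws, within the pads' length; the fingertips stand ahead of it and the grasp point (between the pads) lies 6 mm ahead of it (bot.tip_extent is the z of the fingertips in the tool frame, in m); z points along the fingers, y is the line along which they close (so a half turn about z gives the same grasp; the last joint's range is limited). The gripper opens to 85 mm and grips with 20 to 120 N. Pads are 22 mm wide; open, the fingers measure 114 mm over their backs; the gripper's body (76 mm by 85 mm) begins 54 mm behind the grasp point. The pads swing forward as they close: fully open they stand 13 mm farther back than shut.
Start: joints at [-1.21, 0.351, 1.652, -0, 1.139, -0.085], TCP at [0.237, -0.496, 0.223] pointing down, gripper open.
Joint ranges: [-2.75, 2.75], [-0.79, 2.1], [0.01, 2.65], [-1.57, 4.71], [0.07, 3.14], [-2.87, 2.87]. Speed limits (rad/s): [2.22, 2.22, 2.79, 3.14, 3.14, 3.14].

INTERFACE

Orientations are given as a unit quaternion [x, y, z, w].
In Python, from cell import bot gives the robot as it stands. The module is installed in compiled form; this text tells all that it offers.
- The arm moves only by the shell command python3 -m pendant 'ROWS'. ROWS is JSON, a list of rows, each a list of 5 numbers: the shift along the world's x, y, z in cm, then the turn about the world's z in degrees, then the finger opening in cm, from 0 to 8.54. A call has 1 to 10 rows; each row is the pose to reach, as a shift and turn from the pose commanded when the call began; what a row does not reach only later rows make up. A row lasts 1/10 s, in which the tool goes at most 50 mm and 8.59 degrees, less where a joint would pass 70% of its speed; a pose out of reach is approached as far as the arm can. A call with a gripper value outside its range is refused whole. The fingers move at their own pace and stop on an object; the grip force is fixed at half the most. Time passes only in rows, so rows that repeat a pose let the fingers close. It gives the time, the measured TCP pose, the force, the opening and the grip force at its end, in the units of the state.
- bot.observe(): the state, without advancing time (a new reading comes with each control period).
- bot.grab_frame(name): name is "side" or "top"; returns (picture, depth): 420x560x3 uint8, red, green, blue; 420x560 float32, m along the optical axis (not along the pixel's ray), 0 where there is no reading.
- bot.camera_params(name): a dict with "mtx" (3x3 intrinsics, pixels), "rvec" (rotation vector, rad) and "tvec" (3), from world to camera coordinates, as OpenCV has them. Camera axes: x right, y down, z forward; pixel columns grow to the right and rows downward; lengths in m; the calibration is good to about 2 mm. A picture is of the moment at which its call begins. camera_params takes no time and is no camera call.
- bot.finish_job(): hands the job in; it is judged then, once.
The state is a dict: "time": time; "joints": joint angles; "joint_vel": joint speeds; "effort": joint torques, N m; "position": TCP position; "tcp_rot": TCP orientation; "contact_force": force on the tool from outside, world axes, zero at the start; "ft_torque": the same for the moment, N m; "opening": finger opening in m; "gripper_force": force on a finger pad.
Only numpy, scipy, OpenCV 4.12 (cv2) and the standard library are available. Lean on these libraries where they do the work, as an engineer would, in place of code of your own. Each camera call takes 0.05 s, during which the arm holds its last target. There are 200 camera calls.

## Working session

There is one attempt and no reset: what is moved stays moved. The work goes in short steps, Python scripts to look and compute and a shell command to move; the robot and the scene stay as the last step left them, time stands still between calls to the robot, and variables do not carry over. Pictures are saved under pics/ and viewed, at most 10 in all, crops included, and the job is handed in when it is done.

```bash
mkdir -p pics; cat > h.py <<'E'
import numpy as np, cv2
from cell import bot
def cam(n):
    p=bot.camera_params(n); R,_=cv2.Rodrigues(np.array(p['rvec'],float)); return np.array(p['mtx']),R,np.array(p['tvec'],float).ravel()
def ray(n,uv,z):
    K,R,t=cam(n); uv=np.atleast_2d(np.array(uv,float)); d=np.c_[uv,np.ones(len(uv))]@np.linalg.inv(K).T@R
    c=-R.T@t; return c+d*((z-c[2])/d[:,2])[:,None]
def cloud(n,D):
    K,R,t=cam(n); v,u=np.indices(D.shape); d=np.stack([u,v,np.ones_like(u)],-1)@np.linalg.inv(K).T
    return (d*D[...,None]-t)@R
def grab(n,f):
    I,D=bot.grab_frame(n); np.savez('pics/'+f+'.npz',I=I,D=D); cv2.imwrite('pics/'+f+'.png',I[...,::-1]); return I,D
E
python3 - <<'E'
from h import *
grab('top','t0');grab('side','s0')
for n in('top','side'):
    K,R,t=cam(n);print(n,-R.T@t,R.round(2).tolist(),K[0])
print(bot.tip_extent,bot.observe()['tcp_rot'],bot.observe()['opening'])
E
```

```text
top [ 0.31418185 -0.07033921  1.50776611] [[-0.02, -1.0, -0.02], [-0.99, 0.02, -0.13], [0.13, 0.01, -0.99]] [507.11894769   0.         286.83423564]
side [ 0.33125986 -1.06245126  0.63980138] [[0.99, -0.16, 0.0], [-0.08, -0.49, -0.87], [0.14, 0.85, -0.5]] [393.86893883   0.         275.14383364]
0.025 [ 9.75261728e-01  2.21052736e-01 -6.34468917e-05 -4.95791328e-04] 0.0852666187066054
```

View pics/t0.png

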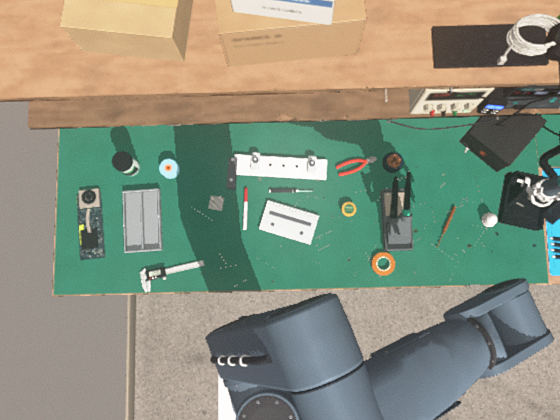

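View pics/s0.png

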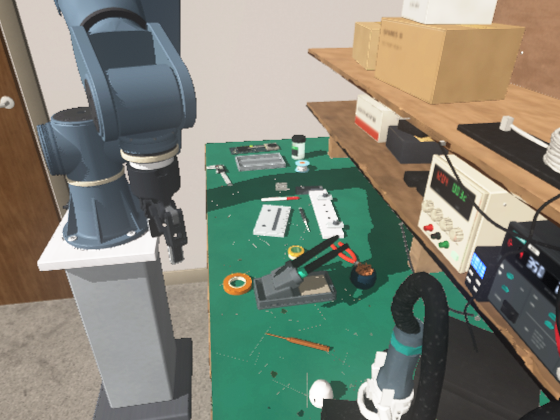

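Top view: flat bar about (281,166), end stop (232,172), straightedge (289,222), black driver (290,190) and white/red marker (246,208). Also the tray (142,220), heatsink (216,203), flux pot (348,209) and iron stand (398,220). The only other driver-like thing is the brown one at (447,225), which is the look-alike. The one at (290,190) is black and lies between the straightedge and the bar, so that's the driver. I'll confirm it in a crop.

```bash
python3 - <<'E'
from h import *
f=np.load('pics/t0.npz');I=f['I'];D=f['D']
c=cv2.resize(I[140:260,190:350],None,fx=5,fy=5,interpolation=cv2.INTER_CUBIC);cv2.imwrite('pics/c0.png',c[...,::-1])
P=cloud('top',D)
H=cv2.cvtColor(I,cv2.COLOR_RGB2HSV)
def rects(m,z,roi,amin,name):
    x0,y0,x1,y1=roi;mm=np.zeros_like(m,np.uint8);mm[y0:y1,x0:x1]=m[y0:y1,x0:x1]
    for c in cv2.findContours(mm,cv2.RETR_EXTERNAL,cv2.CHAIN_APPROX_NONE)[0]:
        if cv2.contourArea(c)<amin: continue
        b=cv2.boxPoints(cv2.minAreaRect(c));w=ray('top',b,z)[:,:2]
        e=np.diff(np.r_[w,w[:1]],axis=0);L=np.linalg.norm(e,axis=1);k=L.argmax()
        a=np.degrees(np.arctan2(-e[k][0],e[k][1])); a=(a+90)%180-90
        print(name,'c',w.mean(0).round(4),'size',L[:2].round(3),'yaw of long(y)',a.round(1),'px',b.mean(0).round(0), 'corners',w.round(3).tolist())
nog=~((H[...,0]>60)&(H[...,0]<95)&(H[...,1]>90))
rects(nog,.012,(255,198,325,250),300,'sedge')
rects(nog,.014,(225,145,332,190),300,'bar')
rects(nog,.005,(262,184,318,197),20,'driver')
rects(nog,.005,(238,184,253,235),20,'marker')
rects(nog,.020,(118,185,166,255),300,'tray')
rects(nog,.012,(205,192,228,215),50,'heats')
rects(nog,.019,(338,198,360,220),50,'pot')
cv2.imwrite('pics/m0.png',cv2.resize(nog[140:260,110:420].astype(np.uint8)*255,None,fx=2.5,fy=2.5))
for n,(u,v) in dict(edge=(289,222),mat=(270,205),bar=(280,170),tray=(133,220),rim=(142,220),clamp=(255,160),stop=(232,175)).items(): print(n,P[v,u].round(4))
E
```

```text
sedge c [ 0.4972 -0.0566] size [0.112 0.171] yaw of long(y) -18.1 px [289. 219.] corners [[0.47, 0.041], [0.577, 0.007], [0.524, -0.155], [0.418, -0.12]]
bar c [ 0.6557 -0.0225] size [0.309 0.135] yaw of long(y) -1.5 px [276. 167.] corners [[0.727, 0.131], [0.719, -0.178], [0.584, -0.174], [0.592, 0.131]]
driver c [ 0.5873 -0.0698] size [0.029 0.146] yaw of long(y) -6.6 px [292. 189.] corners [[0.581, 0.004], [0.61, 0.001], [0.593, -0.144], [0.565, -0.141]]
marker c [0.5345 0.0733] size [0.133 0.016] yaw of long(y) 87.8 px [245. 208.] corners [[0.468, 0.084], [0.602, 0.078], [0.601, 0.063], [0.468, 0.068]]
tray c [0.5034 0.378 ] size [0.118 0.193] yaw of long(y) -86.9 px [142. 220.] corners [[0.599, 0.442], [0.6, 0.324], [0.408, 0.315], [0.406, 0.432]]
heats c [0.5533 0.159 ] size [0.047 0.046] yaw of long(y) 80.5 px [216. 202.] corners [[0.534, 0.185], [0.581, 0.177], [0.572, 0.133], [0.526, 0.141]]
pot c [ 0.5278 -0.2323] size [0.05  0.054] yaw of long(y) 87.9 px [348. 207.] corners [[0.555, -0.208], [0.554, -0.258], [0.5, -0.256], [0.501, -0.206]]
edge [ 0.4874 -0.058   0.0168]
mat [ 0.5406 -0.0024  0.011 ]
bar [ 0.6459 -0.0346  0.0132]
tray [0.506  0.4091 0.0065]
rim [0.5042 0.3794 0.0153]
clamp [0.6735 0.0387 0.0343]
stop [0.6323 0.1091 0.0225]
```

View pics/c0.png

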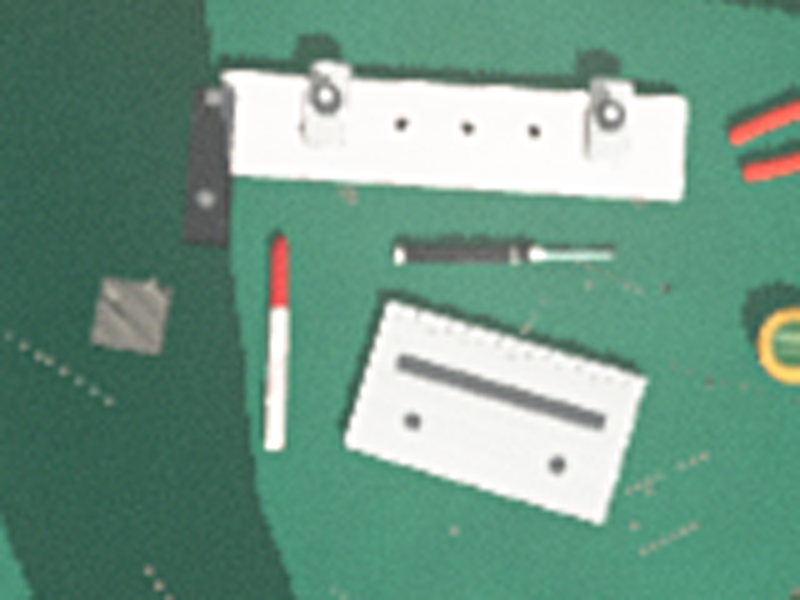

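The crop confirms the target: black driver at about (290,191), handle to the left, between the straightedge and the bar. The marker is at (245.5,208), red cap toward the bar. Next I'll get the precise poses.

```bash
cat >> h.py <<'E'
def white(I,roi,z,thr=150):
    x0,y0,x1,y1=roi; m=np.zeros(I.shape[:2],np.uint8); m[y0:y1,x0:x1]=(I.min(-1)>thr)[y0:y1,x0:x1]
    m=cv2.morphologyEx(m,cv2.MORPH_CLOSE,np.ones((5,5)))
    c=max(cv2.findContours(m,cv2.RETR_EXTERNAL,cv2.CHAIN_APPROX_NONE)[0],key=cv2.contourArea)
    w=ray('top',c[:,0],z)[:,:2].astype(np.float32); return w
def yaw(d): return (np.degrees(np.arctan2(-d[0],d[1]))+90)%180-90
def rect(w):
    c,s,a=cv2.minAreaRect((w*1000).astype(np.float32)); b=cv2.boxPoints((c,s,a)); e=b[1]-b[0];f=b[2]-b[1]
    l=e if np.hypot(*e)>np.hypot(*f) else f
    return np.array(c)/1000,np.round(s,1),yaw(l)
E
python3 - <<'E'
from h import *
f=np.load('pics/t0.npz');I=f['I']
full=lambda L:[(190-.4+u/5,140-.4+v/5) for u,v in L]
S=ray('top',full([(388,298),(648,377),(605,524),(345,444)]),.012)[:,:2]
B=ray('top',full([(223,70),(687,95),(683,200),(230,177)]),.014)[:,:2]
print('S',S.mean(0),yaw(S[0]-S[1]),yaw(S[3]-S[2]),np.linalg.norm(S[0]-S[1]));print('B',B.mean(0),yaw(B[0]-B[1]),yaw(B[3]-B[2]),B.round(4).tolist())
d=ray('top',full([(393,253),(614,255)]),.006)[:,:2];m=ray('top',full([(280,234),(274,452)]),.006)[:,:2]
print('drv',d,d.mean(0),yaw(d[0]-d[1]),'mark',m,m.mean(0),yaw(m[0]-m[1]))
print('white S',rect(white(I,(255,198,325,250),.012)))
print('white B',rect(white(I,(233,150,332,190),.014)))
t=I[180:258,112:172];cv2.imwrite('pics/tr.png',cv2.resize(t,None,fx=7,fy=7,interpolation=cv2.INTER_CUBIC)[...,::-1])
o=bot.observe();print(o['position'],o['contact_force'],o['time'])
E
```

```text
S [ 0.48899078 -0.057546  ] -18.47642071826985 -18.49516772369124 0.16212837517120499
B [ 0.65593344 -0.03675642] -4.6564726085110095 -4.420682269864869 [[0.6999, 0.1029], [0.6771, -0.1768], [0.6129, -0.1723], [0.6339, 0.0992]]
drv [[ 0.58646114  0.00239139]
 [ 0.58190475 -0.13038343]] [ 0.58418295 -0.06399602] -1.965432080386151 mark [[0.59979087 0.07029983]
 [0.46792933 0.07543127]] [0.5338601  0.07286555] 87.771439314198
white S (array([ 0.48803033, -0.05682769]), array([162. ,  92.9]), np.float32(-18.50241))
white B (array([ 0.6599198 , -0.03374332]), array([283.8,  73.5]), np.float32(-5.1016006))
[ 0.23705985 -0.49596736  0.22222951] [-0.32003773 -0.19663004 -0.00304246] 0.1
```

View pics/tr.png

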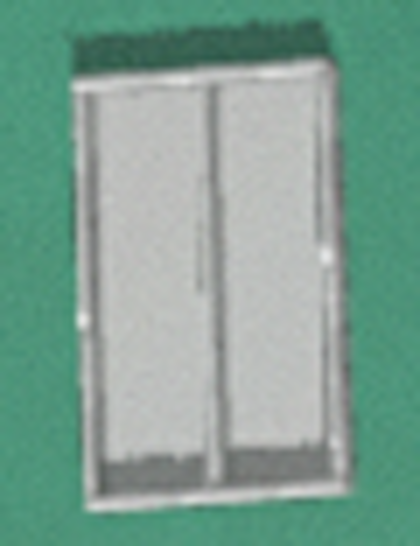

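Tray rim corners in this crop are about (77,75), (332,62), (350,490) and (90,507), with the pockets running up the image. Now I'll work out the tray pose and start moving.

```bash
python3 - <<'E'
from h import *
T=ray('top',[(112-.43+u/7,180-.43+v/7) for u,v in [(77,75),(332,62),(350,490),(90,507)]],.02)[:,:2]
c=T.mean(0);x=(T[0]+T[1]-T[2]-T[3]);L=np.hypot(*x)/2;x/=np.hypot(*x);y=np.array([-x[1],x[0]])
print(c,L,np.degrees(np.arctan2(x[1],x[0])),'a',c+.026*y,'b',c-.026*y)
E
python3 -m pendant '[[34.8,45.2,0,62.5,3],[34.8,45.2,0,62.5,3],[34.8,45.2,0,62.5,3],[34.8,45.2,0,62.5,3],[34.8,45.2,0,62.5,3],[34.8,45.2,0,62.5,3],[34.8,45.2,0,62.5,3],[34.8,45.2,0,62.5,3],[34.8,45.2,0,62.5,3],[34.8,45.2,0,62.5,3]]'
```

```text
[0.50412205 0.37835127] 0.18413339028565534 2.9170568950316715 a [0.50279891 0.40431758] b [0.5054452  0.35238496]
time: 1.1
position: [0.543, -0.0981, 0.2225]
tcp_rot: [0.719, 0.695, -0.0, -0.0]
contact_force: [0.4, -0.7, 0.3]
opening: 0.03
gripper_force: 0.0
```

```bash
python3 -m pendant '[[4.1,5.2,-6,0,2.8],[4.1,5.2,-12,0,2.8],[4.1,5.2,-14,0,2.8],[4.1,5.2,-14,0,2.8],[4.1,5.2,-14,0,2.8]]'; python3 - <<'E'
from h import *
I,D=grab('side','s1'); c=I[150:300,190:390];cv2.imwrite('pics/s1c.png',cv2.resize(c,None,fx=4,fy=4,interpolation=cv2.INTER_CUBIC)[...,::-1])
E
```

```text
time: 1.6
position: [0.5824, -0.0479, 0.0818]
tcp_rot: [0.719, 0.695, -0.001, -0.001]
contact_force: [-0.6, -0.2, 1.1]
opening: 0.0282
gripper_force: 0.0
```

View pics/s1c.png

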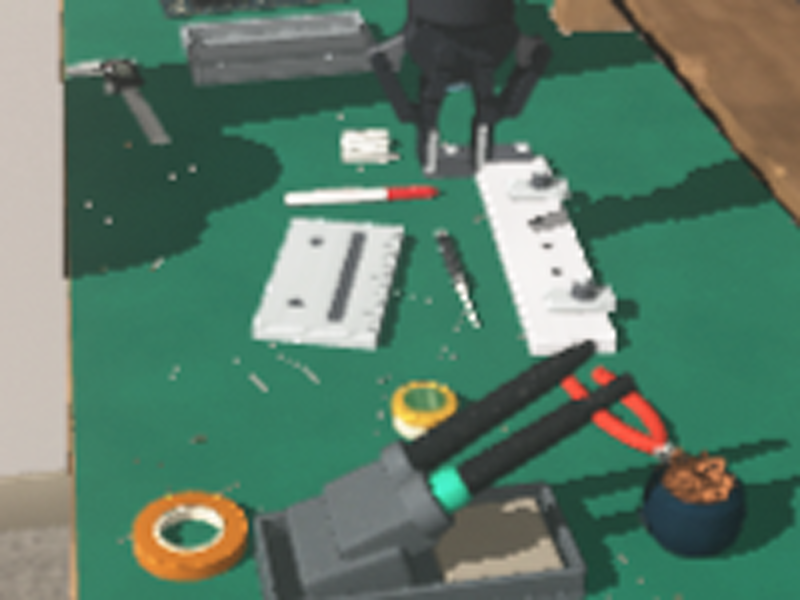

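The side view shows the driver with its handle from (440,233) to (468,290), the marker from (286,198) to (440,192), and the fingers hovering above the driver. I'll cross-check those positions from this view.

```bash
python3 - <<'E'
from h import *
f=lambda L,z:ray('side',[(190-.4+u/4,150-.4+v/4) for u,v in L],z)[:,:2].round(4).tolist()
print('drv',f([(440,233),(453,260),(466,288),(478,326)],.006),'mark',f([(286,198),(440,192)],.006))
print('sedge',f([(298,220),(404,227),(378,348)],.012),'bar front',f([(478,175),(530,350)],.014),bot.observe()['position'])
E
```

```text
drv [[0.5853, 0.0032], [0.5864, -0.0393], [0.5871, -0.0809], [0.5839, -0.133]] mark [[0.4709, 0.08], [0.6, 0.0704]]
sedge [[0.4744, 0.0313], [0.5565, 0.007], [0.5053, -0.1582]] bar front [[0.6347, 0.0804], [0.6097, -0.1802]] [ 0.58346636 -0.04849632  0.08375801]
```

```bash
python3 -m pendant '[[0.2,0.4,-3,0,2.8],[0.2,0.4,-5,0,2.8],[0.2,0.4,-5.5,0,2.8],[0.2,0.4,-5.6,0,2.8],[0.2,0.4,-5.6,0,0],[0.2,0.4,-5.6,0,0],[0.2,0.4,-5.6,0,0],[0.2,0.4,-5.6,0,0],[0.2,0.4,-5.6,0,0]]'
```

```text
time: 2.55
position: [0.5853, -0.044, 0.0269]
tcp_rot: [0.719, 0.695, 0.0, 0.0]
contact_force: [0.3, -0.5, -0.3]
opening: 0.0
gripper_force: 0.0
```

Fingers closed on nothing, so I'll look before going on.

```bash
python3 -m pendant '[[0,0,0,0,0],[0,0,0,0,0],[0,0,0,0,0]]'; python3 - <<'E'
from h import *
print(bot.tip_extent)
I,D=grab('side','s2'); J,_=grab('top','t2')
a=cv2.resize(I[170:250,240:340],None,fx=4,fy=4,interpolation=cv2.INTER_CUBIC);b=cv2.resize(J[150:230,235:335],None,fx=4,fy=4,interpolation=cv2.INTER_CUBIC)
cv2.imwrite('pics/s2c.png',np.hstack([a,b])[...,::-1])
E
```

```text
time: 2.85
position: [0.5851, -0.044, 0.0266]
tcp_rot: [0.719, 0.695, -0.0, -0.0]
contact_force: [0.4, 0.5, -0.2]
opening: 0.0001
gripper_force: 0.0
0.025
```

View pics/s2c.png

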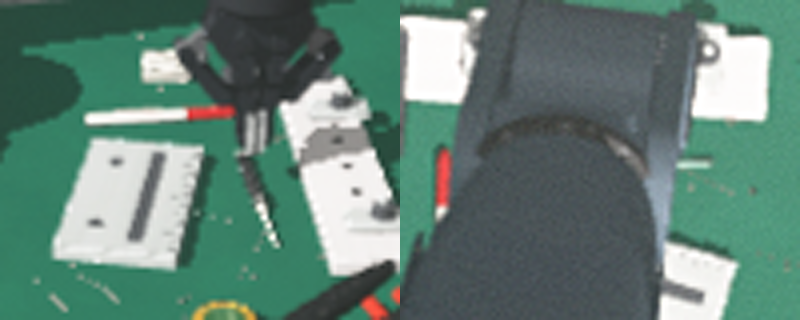

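```bash
python3 - <<'E'
from h import *
K,R,t=cam('side')
for z in (0,.01,.02,.03,.04):
    p=K@(R@np.array([.5851,-.044,z])+t);p=p[:2]/p[2];print(z,(p-[240,170])*4)
D=np.load('pics/s2.npz')['D'];P=cloud('side',D)
for v in range(195,212,2): print(v,P[v,300:308:3].round(3).tolist())
o=bot.observe();print(o['joints'],o['position'])
E
```

```text
0 [250.77371113 188.19824369]
0.01 [251.26314954 177.18755774]
0.02 [251.75661714 166.08622873]
0.03 [252.2541639  154.89313271]
0.04 [252.7558406  143.60712712]
195 [[0.331, -1.062, 0.64], [0.58, -0.057, 0.085], [0.589, -0.057, 0.085]]
197 [[0.571, -0.056, 0.078], [0.581, -0.053, 0.076], [0.589, -0.057, 0.077]]
199 [[0.573, -0.048, 0.067], [0.58, -0.057, 0.071], [0.59, -0.055, 0.07]]
201 [[0.573, -0.05, 0.062], [0.581, -0.055, 0.064], [0.59, -0.055, 0.063]]
203 [[0.574, -0.047, 0.053], [0.58, -0.059, 0.059], [0.59, -0.056, 0.056]]
205 [[0.573, -0.052, 0.049], [0.582, -0.055, 0.05], [0.591, -0.054, 0.048]]
207 [[0.59, 0.019, -0.0], [0.582, -0.053, 0.042], [0.609, 0.015, 0.0]]
209 [[0.584, -0.01, 0.01], [0.598, 0.009, -0.003], [0.606, 0.001, 0.001]]
211 [[0.581, -0.02, 0.008], [0.595, -0.005, -0.002], [0.603, -0.013, 0.002]]
[-1.54393103e-01  6.75623525e-01  1.68213809e+00 -6.42629014e-06
  7.83881923e-01 -1.20278068e-01] [ 0.5851893  -0.04401548  0.02665834]
```

Depth puts the fingertips at about z = 0.042 with the TCP reading 0.027, so they are roughly 40 mm higher than the nominal tip extent suggests. The driver hasn't moved. I'll reopen and go down in steps, watching the force.

```bash
python3 -m pendant '[[0,0,0,0,2.8],[0,0,0,0,2.8],[0,0,0,0,2.8],[0,0,-1,0,2.8],[0,0,-1.5,0,2.8],[0,0,-1.5,0,2.8]]'; python3 - <<'E'
from h import *
I,D=grab('side','s3');P=cloud('side',D)
Q=P[190:230,285:325].reshape(-1,3);Q=Q[(abs(Q[:,1]+.05)<.012)&(Q[:,2]>.0)]
c=Q[(Q[:,0]>.545)&(Q[:,0]<.605)]
for a in np.arange(.0,.1,.01):
    q=c[(c[:,2]>=a)&(c[:,2]<a+.01)]; print(a.round(2),len(q),q[:,0].round(3).tolist()[:14])
E
```

```text
time: 3.55
position: [0.5845, -0.0439, 0.0105]
tcp_rot: [0.719, 0.695, -0.001, -0.001]
contact_force: [-0.1, -0.1, -0.3]
opening: 0.0283
gripper_force: 0.0
0.0 59 [0.583, 0.586, 0.564, 0.571, 0.574, 0.58, 0.581, 0.584, 0.587, 0.593, 0.596, 0.602, 0.549, 0.552]
0.01 3 [0.586, 0.587, 0.585]
0.02 17 [0.598, 0.559, 0.599, 0.559, 0.562, 0.564, 0.567, 0.598, 0.598, 0.601, 0.605, 0.563, 0.568, 0.599]
0.03 24 [0.557, 0.599, 0.558, 0.562, 0.567, 0.57, 0.598, 0.597, 0.601, 0.604, 0.557, 0.558, 0.561, 0.564]
0.04 26 [0.557, 0.557, 0.559, 0.561, 0.567, 0.6, 0.6, 0.604, 0.557, 0.559, 0.562, 0.564, 0.568, 0.569]
0.05 24 [0.6, 0.599, 0.555, 0.598, 0.601, 0.603, 0.557, 0.561, 0.563, 0.566, 0.569, 0.598, 0.6, 0.603]
0.06 30 [0.6, 0.6, 0.6, 0.599, 0.602, 0.547, 0.552, 0.555, 0.557, 0.56, 0.562, 0.566, 0.568, 0.599]
0.07 29 [0.55, 0.56, 0.548, 0.552, 0.555, 0.559, 0.562, 0.566, 0.568, 0.599, 0.602, 0.547, 0.552, 0.554]
0.08 22 [0.561, 0.559, 0.597, 0.56, 0.598, 0.597, 0.6, 0.56, 0.561, 0.564, 0.567, 0.571, 0.6, 0.604]
0.09 37 [0.563, 0.58, 0.586, 0.59, 0.562, 0.565, 0.573, 0.577, 0.58, 0.583, 0.586, 0.589, 0.592, 0.595]
```

```bash
python3 -m pendant '[[0.1,0,-1,0,2.8],[0.1,0,-1.5,0,2.8],[0.1,0,-1.7,0,2.8],[0.1,0,-1.8,0,2.8],[0.1,0,-1.8,0,0],[0.1,0,-1.8,0,0],[0.1,0,-1.8,0,0],[0.1,0,-1.8,0,0],[0.1,0,-1.8,0,0]]'; python3 - <<'E'
from h import *
I,D=grab('side','s4');P=cloud('side',D)
Q=P[190:230,285:325].reshape(-1,3);c=Q[(abs(Q[:,1]+.055)<.006)&(abs(Q[:,0]-.585)<.018)]
print(np.histogram(c[:,2],np.arange(-.004,.06,.004)))
E
```

```text
time: 4.5
position: [0.5864, -0.0441, -0.0061]
tcp_rot: [0.719, 0.695, 0.0, 0.0]
contact_force: [-0.7, -1.0, 3.1]
opening: 0.0085
gripper_force: 60.5
(array([ 3, 12,  6, 12,  8, 11,  6, 10,  6, 11,  6,  8,  8, 13,  8]), array([-0.004,  0.   ,  0.004,  0.008,  0.012,  0.016,  0.02 ,  0.024,
        0.028,  0.032,  0.036,  0.04 ,  0.044,  0.048,  0.052,  0.056]))
```

It gripped, but on the upper half of the handle (8.5 mm across an 11 mm handle). I'll regrip 5.5 mm lower so it doesn't slip.

```bash
python3 -m pendant '[[0,0,0,0,2.5],[0,0,0,0,2.5],[0,0,-0.3,0,2.5],[0,0,-0.55,0,2.5],[0,0,-0.55,0,0],[0,0,-0.55,0,0],[0,0,-0.55,0,0],[0,0,-0.55,0,0],[0,0,-0.55,0,0]]'
```

```text
time: 5.45
position: [0.589, -0.0444, -0.0081]
tcp_rot: [0.719, 0.695, 0.002, 0.002]
contact_force: [-4.6, 0.5, 36.6]
opening: 0.0087
gripper_force: 66.7
```

```bash
python3 -m pendant '[[0,0,0.5,0,0],[0,0,3,0,0],[0,0,7,0,0],[0,0,11,0,0],[-10.3,44.7,11,94.9,0],[-10.3,44.7,11,94.9,0],[-10.3,44.7,11,94.9,0],[-10.3,44.7,11,94.9,0],[-10.3,44.7,11,94.9,0],[-10.3,44.7,11,94.9,0]]'
```

```text
time: 6.45
position: [0.5179, 0.2501, 0.0979]
tcp_rot: [0.342, 0.94, -0.0, -0.0]
contact_force: [1.1, 0.3, -0.6]
opening: 0.0089
gripper_force: 58.7
```

```bash
python3 -m pendant '[[-4,18,0,43,0],[-4,18,0,43,0],[-4,18,0,43,0],[-4,18,0,43,0],[-4,18,0,43,0],[-4,18,0,43,0],[-4,18,0,43,0]]'; python3 - <<'E'
from h import *
o=bot.observe();print(o['position'],o['joints'].round(2) if hasattr(o['joints'],'round') else o['joints'])
E
```

```text
time: 7.15
position: [0.4787, 0.4278, 0.0978]
tcp_rot: [-0.02, 1.0, -0.0, -0.0]
contact_force: [0.4, -0.1, -0.1]
opening: 0.009
gripper_force: 58.7
[0.4787459  0.42776598 0.09775722] [ 0.66  0.65  1.5  -0.    0.99 -0.95]
```

```bash
python3 -m pendant '[[0.4,-2.4,0,0.6,0],[0.4,-2.4,-3,0.6,0],[0.4,-2.4,-6.5,0.6,0],[0.4,-2.4,-6.5,0.6,0]]'; python3 - <<'E'
from h import *
I,D=grab('side','s5');c=I[130:190,220:300]
cv2.imwrite('pics/s5c.png',cv2.resize(c,None,fx=8,fy=8,interpolation=cv2.INTER_CUBIC)[...,::-1])
E
```

```text
time: 7.55
position: [0.481, 0.4017, 0.0293]
tcp_rot: [-0.025, 1.0, -0.002, -0.003]
contact_force: [-1.1, 0.3, -0.8]
opening: 0.009
gripper_force: 58.8
```

View pics/s5c.png

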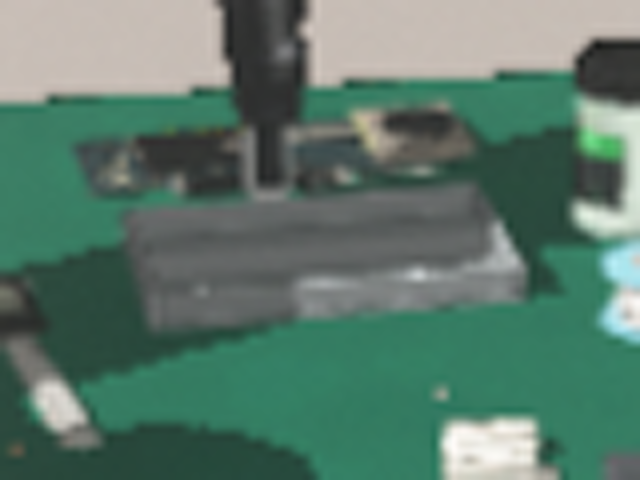

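The fingers are above the far pocket, at about (270,185) in the crop. Lowering now.

```bash
python3 -m pendant '[[0.1,0.1,-1.5,0,0],[0.1,0.1,-2.3,0,0],[0.1,0.1,-2.9,0,0],[0.1,0.1,-2.9,0,0]]'
```

```text
time: 8.0
position: [0.4836, 0.4051, 0.0036]
tcp_rot: [-0.028, 1.0, -0.0, -0.0]
contact_force: [0.6, -0.0, -0.2]
opening: 0.0085
gripper_force: 58.8
```

```bash
python3 -m pendant '[[0,-0.1,-0.3,0,0],[0,-0.1,-0.4,0,0],[0,-0.1,-0.4,0,1.4],[0,-0.1,-0.4,0,1.5],[0,-0.1,-0.4,0,1.5],[0,-0.1,0,0,1.5],[0,-0.1,3,0,1.6],[0,-0.1,7,0,3],[0,-0.1,10,0,3]]'
```

```text
time: 8.9
position: [0.4842, 0.4046, 0.1067]
tcp_rot: [-0.028, 1.0, 0.0, 0.001]
contact_force: [-0.1, 0.7, -0.2]
opening: 0.0299
gripper_force: 0.0
```

```bash
python3 -m pendant '[[5.1,-33.1,0,-6,3],[5.1,-33.1,0,-6,3],[5.1,-33.1,0,-6,3],[5.1,-33.1,0,-6,3],[5.1,-33.1,0,-6,3],[5.1,-33.1,0,-6,3],[5.1,-33.1,0,-6,3],[5.1,-33.1,-3,-6,3],[5.1,-33.1,-5,-6,3],[5.1,-33.1,-5,-6,3]]'; python3 - <<'E'
from h import *
print(bot.observe()['position'])
I,D=grab('side','s6');J,_=grab('top','t6')
a=cv2.resize(I[150:230,240:340],None,fx=4,fy=4,interpolation=cv2.INTER_CUBIC);b=cv2.resize(J[180:260,112:212],None,fx=4,fy=4,interpolation=cv2.INTER_CUBIC)
cv2.imwrite('pics/s6c.png',np.hstack([a,b])[...,::-1])
r=I.astype(int);m=((r[...,0]>120)&(r[...,0]-r[...,1]>70)).astype(np.uint8);m[:185]=0;m[215:]=0;m[:,:275]=0;m[:,310:]=0
v,u=np.nonzero(m);print('cap',u.min(),u.max(),ray('side',[(u.mean(),v.mean())],.005))
E
```

```text
time: 9.9
position: [0.5335, 0.0729, 0.0525]
tcp_rot: [0.025, 1.0, -0.0, -0.002]
contact_force: [0.4, 0.0, 0.0]
opening: 0.0299
gripper_force: 0.0
[0.53350303 0.07291226 0.0524749 ]
cap 287 298 [[0.57450983 0.0747848  0.005     ]]
```

View pics/s6c.png

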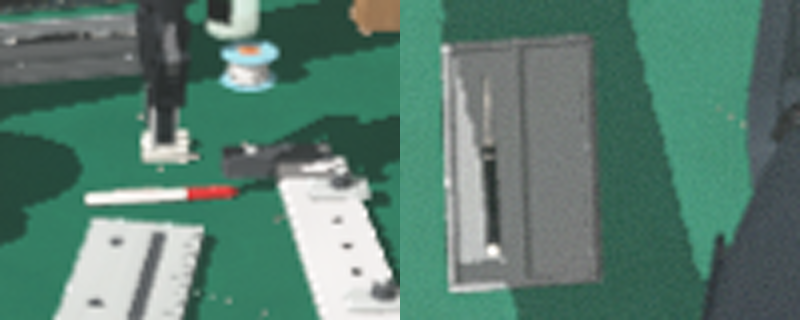

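The driver lies in the left (far) pocket, handle towards the robot, from (487,80) to (495,250) in the crop. The gripper is above the marker, which hasn't been disturbed.

```bash
python3 -m pendant '[[0.1,0.1,-3,0,3],[0.1,0.1,-5,0,3],[0.1,0.1,-5.7,0,3],[0.1,0.1,-5.9,0,3],[0.1,0.1,-5.9,0,0],[0.1,0.1,-5.9,0,0],[0.1,0.1,-5.9,0,0],[0.1,0.1,-5.9,0,0],[0.1,0.1,-5.9,0,0]]'
```

```text
time: 10.9
position: [0.5366, 0.0744, -0.0035]
tcp_rot: [0.024, 1.0, 0.0, 0.001]
contact_force: [-1.3, 0.6, 7.1]
opening: 0.0079
gripper_force: 59.4
```

```bash
python3 -m pendant '[[0,0,1,0,0],[0,0,4,0,0],[0,0,8,0,0],[-3.2,27.8,9,5.7,0],[-3.2,27.8,9,5.7,0],[-3.2,27.8,9,5.7,0],[-3.2,27.8,9,5.7,0],[-3.2,27.8,9,5.7,0],[-3.2,27.8,9,5.7,0],[-3.2,27.8,9,5.7,0]]'
```

```text
time: 11.9
position: [0.5031, 0.356, 0.0864]
tcp_rot: [-0.027, 1.0, 0.001, 0.001]
contact_force: [-0.2, -0.4, 0.1]
opening: 0.008
gripper_force: 58.8
```

```bash
python3 -m pendant '[[0,0,0,0,0],[0,0,-2,0,0],[0,0,-4,0,0],[0,0,-5,0,0],[0,0,-5,0,0]]'
```

```text
time: 12.4
position: [0.5035, 0.351, 0.0343]
tcp_rot: [-0.025, 1.0, -0.001, -0.001]
contact_force: [0.2, -0.0, -0.2]
opening: 0.008
gripper_force: 58.8
```

```bash
python3 -m pendant '[[0.1,0.1,-1.5,0,0],[0.1,0.1,-2.6,0,0],[0.1,0.1,-3.2,0,0],[0.1,0.1,-3.3,0,0],[0.1,0.1,-3.3,0,1.4],[0.1,0.1,-3.3,0,1.5],[0.1,0.1,-3.3,0,1.5],[0.1,0.1,-2.5,0,1.5],[0.1,0.1,2,0,1.6],[0.1,0.1,6,0,3]]'
```

```text
time: 13.4
position: [0.5046, 0.3532, 0.0967]
tcp_rot: [-0.025, 1.0, -0.0, -0.0]
contact_force: [0.5, 0.4, 0.6]
opening: 0.0288
gripper_force: 0.0
```

Both tools are stowed. Next I'll go behind the straightedge with the fingers fully open as a two-point pusher, square to its rear edge.

```bash
python3 -m pendant '[[-9.6,-38.4,0,-21.4,8.5],[-9.6,-38.4,0,-21.4,8.5],[-9.6,-38.4,0,-21.4,8.5],[-9.6,-38.4,0,-21.4,8.5],[-9.6,-38.4,0,-21.4,8.5],[-9.6,-38.4,0,-21.4,8.5],[-9.6,-38.4,0,-21.4,8.5],[-9.6,-38.4,0,-21.4,8.5],[-9.6,-38.4,-4,-21.4,8.5],[-9.6,-38.4,-6,-21.4,8.5]]'; python3 - <<'E'
from h import *
I,D=grab('side','s7');J,_=grab('top','t7')
a=cv2.resize(I[170:250,230:330],None,fx=4,fy=4,interpolation=cv2.INTER_CUBIC);b=cv2.resize(J[180:260,112:212],None,fx=4,fy=4,interpolation=cv2.INTER_CUBIC)
cv2.imwrite('pics/s7c.png',np.hstack([a,b])[...,::-1]);print(bot.observe()['position'],bot.observe()['tcp_rot'])
E
```

```text
time: 14.4
position: [0.4085, -0.0321, 0.0345]
tcp_rot: [0.162, 0.987, -0.0, 0.0]
contact_force: [-0.2, -0.5, 0.2]
opening: 0.0848
gripper_force: 0.0
[ 0.40770908 -0.03087894  0.03405556] [ 1.61184309e-01  9.86923103e-01  4.83176899e-05 -1.55057753e-03]
```

View pics/s7c.png

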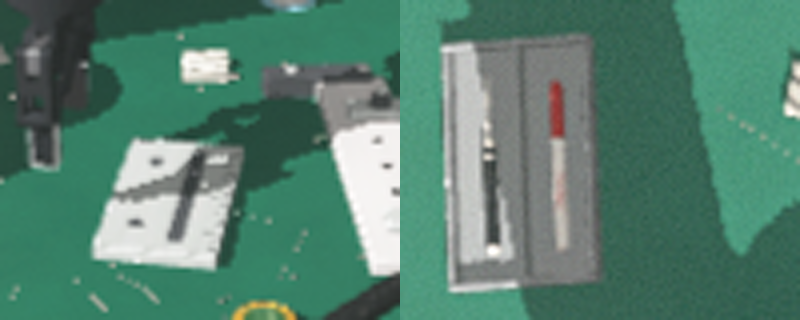

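Both tools lie in separate pockets: the driver at (490,165) and the marker at (558,165) in the crop. I've viewed nine pictures, so from here I'll measure with numbers. First, the open fingertips' height.

```bash
python3 - <<'E'
from h import *
D=np.load('pics/s7.npz')['D'];P=cloud('side',D)[190:220,228:256].reshape(-1,3)
g=np.array([.4077,-.0309]);a=np.radians(71.5);j=np.array([np.cos(a),np.sin(a)]);n=np.array([j[1],-j[0]])
q=np.c_[(P[:,:2]-g)@j,(P[:,:2]-g)@n,P[:,2]]
s=q[(abs(q[:,1])<.02)&(abs(q[:,0])<.065)&(q[:,2]>.012)];s=s[s[:,2].argsort()];print(s[:14].round(3).tolist())
E
python3 -m pendant '[[0,0,-2,0,8.5],[0,0,-3.5,0,8.5],[0,0,-4.3,0,8.5],[0,0,-4.6,0,8.5],[0,0,-4.6,0,8.5]]'
```

```text
[[-0.049, 0.003, 0.056], [0.042, -0.003, 0.056], [0.043, 0.0, 0.056], [-0.046, -0.009, 0.056], [-0.049, 0.009, 0.057], [-0.05, 0.006, 0.057], [0.043, 0.01, 0.057], [-0.048, -0.006, 0.058], [0.04, 0.004, 0.058], [0.045, -0.006, 0.058], [0.04, 0.007, 0.058], [0.045, 0.003, 0.059], [-0.05, -0.002, 0.059], [-0.051, 0.001, 0.06]]
time: 15.0
position: [0.4092, -0.0306, -0.0103]
tcp_rot: [0.16, 0.987, -0.0, 0.0]
contact_force: [-0.3, -0.5, 0.6]
opening: 0.0851
gripper_force: 0.0
```

```bash
python3 -m pendant '[[0,0,-0.8,0,8.5],[1,-0.33,-0.8,0,8.5],[1.8,-0.6,-0.8,0,8.5],[2.4,-0.8,-0.8,0,8.5],[3.4,-1.1,-0.8,1.7,8.5],[4.5,-1.4,-0.8,3.5,8.5],[5.6,-1.7,-0.8,5.2,8.5],[6.6,-1.9,-0.8,7,8.5],[7.7,-2.15,-0.8,8.7,8.5],[7.7,-2.15,-0.8,8.7,8.5]]'
cat >> h.py <<'E'
B=np.array([.656,-.0367])
def side_edge(f,roi=(190,150,390,300)):
    I,D=grab('side',f);P=cloud('side',D);x0,y0,x1,y1=roi
    m=np.zeros(D.shape,bool);m[y0:y1,x0:x1]=1
    m&=(I.min(-1)>110)&(np.ptp(I.astype(int),axis=-1)<45)
    m=m.astype(np.uint8);k,lab,st,cen=cv2.connectedComponentsWithStats(m)
    for i in range(1,k):
        if st[i,4]>150:
            c=np.argwhere(lab==i)[:,::-1];w=ray('side',c,.012)[:,:2];print(st[i],*rect(w.astype(np.float32)))
E
python3 - <<'E'
from h import *
side_edge('s8');print(bot.observe()['position'])
J,_=grab('top','t8')
E
```

```text
time: 16.0
position: [0.4873, -0.0527, -0.0186]
tcp_rot: [0.085, 0.996, -0.0, 0.001]
contact_force: [-1.2, -0.6, 0.1]
opening: 0.085
gripper_force: 0.0
[ 190  150   18  150 2472] [0.26770804 0.08391864] [ 58.4 922.6] 1.3901367
[244 162  40  16 212] [0.50330304 0.30665454] [ 89.5 169. ] 46.827255
[308 189  36  50 997] [ 0.65975562 -0.03831468] [297.1  78.1] -5.477707
[274 205  33  31 806] [ 0.53851556 -0.06835943] [172.2  94.3] -9.212814
[262 261  37  35 596] [ 0.4632493  -0.33430377] [127.  70.] -55.04978
[301 285  30  11 159] [ 0.5354436  -0.38729868] [69.7 26. ] -87.567055
[ 0.48640679 -0.05241895 -0.01874044]
```

```bash
python3 -m pendant '[[1,-0.17,0,1.7,8.5],[2.1,-0.3,0,3.5,8.5],[3.1,-0.4,0,5.1,8.5],[3.1,-0.4,0,5.1,8.5],[2.5,-0.35,0,5.1,8.5],[0,-0.2,0,5.1,8.5],[-1,-0.2,8,5.1,8.5],[-1,-0.2,12,5.1,8.5]]'
python3 - <<'E'
from h import *
side_edge('s9',(230,180,350,250));print(bot.observe()['position'],bot.observe()['tcp_rot'])
I,D=grab('top','t9');
for th in (140,170):
  print(rect(white(I,(245,182,325,240),.012,th)))
E
```

```text
time: 16.9
position: [0.4743, -0.0538, 0.0808]
tcp_rot: [0.041, 0.999, 0.0, -0.002]
contact_force: [1.1, 0.5, 0.8]
opening: 0.0851
gripper_force: 0.0
[ 283  189   61   50 1871] [ 0.6127807  -0.03496434] [295.9 169. ] -4.211441
[ 0.47837551 -0.05453494  0.0885506 ] [ 4.10091017e-02  9.99152497e-01 -5.95890296e-04  3.49091954e-03]
(array([ 0.56782208, -0.06266099]), array([162. ,  81.8]), np.float32(-1.454071))
(array([ 0.58293317, -0.06154641]), array([159. ,  51.6]), np.float32(-1.4540558))
```

```bash
python3 -m pendant '[[8.1,-12.4,0,-90,5],[8.1,-12.4,0,-90,5],[8.1,-12.4,0,-90,5],[8.1,-12.4,0,-90,5],[8.1,-12.4,0,-90,5],[8.1,-12.4,0,-90,5],[8.1,-12.4,0,-90,5],[8.1,-12.4,0,-90,5],[8.1,-12.4,0,-90,5],[8.1,-12.4,0,-90,5]]'; python3 -m pendant '[[0,0,0,-5,5],[0,0,0,-5,5],[0,0,-1,-5,5]]'
python3 - <<'E'
from h import *
o=bot.observe();print(o['position'],2*np.degrees(np.arctan2(o['tcp_rot'][1],o['tcp_rot'][0]))-90)
I,D=grab('side','s10');K,R,t=cam('side');P=cloud('side',D)
# straightedge points by height in front of bar
q=P[180:260,240:360].reshape(-1,3);q=q[(q[:,2]>.006)&(q[:,2]<.02)]
c=I[180:260,240:360].reshape(-1,3)
w=(q[:,:2]-B)@np.array([[.9968,.0802],[-.0802,.9968]]) # bar frame
w=w[(w[:,0]<-.02)&(w[:,0]>-.15)&(abs(w[:,1])<.2)]
print('xrange',np.percentile(w[:,0],[1,50,99]),'y',np.percentile(w[:,1],[1,50,99]),len(w))
E
```

```text
time: 18.0
position: [0.5572, -0.1779, 0.0801]
tcp_rot: [0.713, 0.701, -0.0, -0.0]
contact_force: [-0.8, 0.9, -0.9]
opening: 0.0502
gripper_force: 0.0
time: 18.3
position: [0.5582, -0.1783, 0.0711]
tcp_rot: [0.74, 0.672, 0.0, 0.001]
contact_force: [-0.4, 0.5, 0.2]
opening: 0.0502
gripper_force: 0.0
[ 0.55820306 -0.17833532  0.07106067] -5.487922648068675
xrange [-0.13134269 -0.07220483 -0.0209262 ] y [-0.19744672 -0.05361392  0.18118426] 915
```

```bash
python3 -m pendant '[[0.1,0,-3,0.8,5],[0.1,0,-6,0.8,5],[0.1,0,-7.5,0.8,5],[0.1,0,-8,0.8,5],[0.1,0,-8,0.8,5]]'
```

```text
time: 18.85
position: [0.5588, -0.1782, -0.0095]
tcp_rot: [0.736, 0.677, -0.0, -0.0]
contact_force: [-0.0, 0.2, 0.2]
opening: 0.0499
gripper_force: 0.0
```

```bash
python3 -m pendant '[[0.1,1.2,0,0,5],[0.2,2.4,0,0,5],[0.27,3.4,0,0,5],[0.35,4.4,0,0,5],[0.43,5.4,0,0,5],[0.5,6.4,0,0,5],[0.6,7.4,0,0,5],[0.67,8.4,0,0,5],[0.75,9.3,0,0,5],[0.75,9.3,0,0,5]]'
cat >> h.py <<'E'
def barf(w): return (w-B)@np.array([[.9968,.0802],[-.0802,.9968]])
E
python3 - <<'E'
from h import *
print(bot.observe()['position'],barf(bot.observe()['position'][:2]))
I,D=grab('top','t11');grab('side','s11')
for th in (140,): print(white(I,(200,150,330,240),.012,th).shape)
E
```

```text
time: 19.85
position: [0.5661, -0.0836, -0.0096]
tcp_rot: [0.736, 0.677, -0.0, -0.001]
contact_force: [0.2, 0.1, -0.5]
opening: 0.0499
gripper_force: 0.0
[ 0.56606845 -0.08364662 -0.00960483] [-0.08587865 -0.0540089 ]
(173, 2)
```

```bash
python3 -m pendant '[[0.06,0.6,0,0,5],[0.09,1.0,0,0,5],[0.1,1.2,0,0,5],[0.1,1.2,0,0,5],[0.1,1.2,0,0,5]]';python3 -m pendant '[[0.01,0.1,0,0,5],[0.02,0.2,0,0,5],[0.02,0.2,0,0,5]]'
```

```text
time: 20.45
position: [0.5675, -0.0731, -0.0092]
tcp_rot: [0.736, 0.677, 0.0, 0.0]
contact_force: [-0.2, -0.8, 0.3]
opening: 0.05
gripper_force: 0.0
time: 20.75
position: [0.5677, -0.0713, -0.0092]
tcp_rot: [0.736, 0.677, 0.0, 0.0]
contact_force: [-1.0, -2.4, 0.4]
opening: 0.0501
gripper_force: 0.6
```

```bash
python3 -m pendant '[[0.01,0.1,0,0,5],[0.01,0.1,0,0,5]]';python3 -m pendant '[[0.01,0.1,0,0,5],[0.01,0.1,0,0,5]]';python3 -m pendant '[[0.01,0.1,0,0,5],[0.01,0.1,0,0,5]]'
```

```text
time: 20.95
position: [0.5678, -0.0702, -0.0092]
tcp_rot: [0.736, 0.677, 0.0, 0.0]
contact_force: [-0.6, -1.5, 0.3]
opening: 0.05
gripper_force: 0.8
time: 21.15
position: [0.5679, -0.0691, -0.0092]
tcp_rot: [0.736, 0.677, 0.0, 0.0]
contact_force: [-0.5, -0.7, 0.3]
opening: 0.0499
gripper_force: 0.8
time: 21.35
position: [0.568, -0.0681, -0.0092]
tcp_rot: [0.736, 0.677, 0.0, 0.0]
contact_force: [-0.4, -2.5, 0.4]
opening: 0.0502
gripper_force: 0.8
```

```bash
python3 -m pendant '[[0.01,0.15,0,0,5],[0.01,0.15,0,0,5]]';python3 -m pendant '[[0.01,0.15,0,0,5],[0.01,0.15,0,0,5]]';python3 -m pendant '[[0.01,0.15,0,0,5],[0.01,0.15,0,0,5]]'
python3 - <<'E'
from h import *
I,D=grab('side','s12')
cv2.imwrite('pics/s12c.png',cv2.resize(I[165:245,255:360],None,fx=7,fy=7,interpolation=cv2.INTER_CUBIC)[...,::-1])
E
```

```text
time: 21.55
position: [0.568, -0.0668, -0.0092]
tcp_rot: [0.736, 0.677, -0.0, 0.0]
contact_force: [-0.8, -5.2, 1.3]
opening: 0.0499
gripper_force: 2.1
time: 21.75
position: [0.568, -0.0666, -0.0092]
tcp_rot: [0.736, 0.677, -0.001, 0.001]
contact_force: [-2.1, -15.6, 2.1]
opening: 0.0502
gripper_force: 7.6
time: 21.95
position: [0.5678, -0.0664, -0.0092]
tcp_rot: [0.736, 0.677, -0.001, 0.001]
contact_force: [-5.4, -26.0, 2.1]
opening: 0.0498
gripper_force: 13.0
```

Force climbs sharply at 26 N, so the left end is against the stop. I'll back off, then press the rear edge with closed fingers at its middle, which lets it align itself to the bar.

```bash
python3 -m pendant '[[0,-0.5,0,0,5],[-0.1,-1.5,0,0,5],[-0.1,-1.5,4,0,5],[-0.1,-1.5,8,0,0],[-4,3,8,0,0],[-7.3,7,8,0,0],[-7.3,9,8,0,0],[-7.3,9,8,0,0],[-7.3,9,4,0,0],[-7.3,9,4,0,0]]'
python3 - <<'E'
from h import *
print(bot.observe()['position'])
I,D=grab('side','s13')
a=cv2.resize(I[170:240,265:345],None,fx=7,fy=7,interpolation=cv2.INTER_CUBIC);cv2.imwrite('pics/s13c.png',a[...,::-1])
P=cloud('side',D);q=P[180:245,250:350].reshape(-1,3);c=I[180:245,250:350].reshape(-1,3)
k=(c.min(1)>110)&(abs(q[:,2]-.010)<.008);w=barf(q[k][:,:2]);w=w[(w[:,0]>-.14)&(w[:,0]<.03)&(abs(w[:,1])<.16)]
print(np.histogram2d(w[:,0],w[:,1],[np.arange(-.14,.03,.01),np.arange(-.16,.17,.02)])[0].astype(int))
E
```

```text
time: 23.0
position: [0.4932, 0.0261, 0.0278]
tcp_rot: [0.736, 0.677, -0.002, -0.002]
contact_force: [0.1, 0.3, 0.9]
opening: 0.0
gripper_force: 0.0
[0.4931838  0.02608976 0.02779748]
[[ 0  0  0  0  0  0  0  0  0  0  0  0  0  0  0  0]
 [ 0  0  0  0  0  0  6  3  8  5  7  5  3  7  1  1]
 [ 0  0  0  0  0  0 12 11 11  9  9  9  8  7  6  1]
 [ 0  0  0  0  0  0 12 10  9 10 10 10  6  6  5  0]
 [ 0  0  0  0  0  0 11 10 10  9 11  8  8  5  4  0]
 [ 0  0  0  0  0  0 12 10 11 10  9  9  8  9  6  0]
 [ 0  0  1  0  0  0 11  8 10  8  9  9  5  6  7  0]
 [ 0  0  0  0  0  0 11 10  6  3  4  2  0  0  9  0]
 [ 0  0  0  0  0  0 10 12 11  9  8  9  8  8  7  1]
 [ 0  0  0  0  0  0 13 10 10 10 12 10  7  7  7  0]
 [ 0  2  1  0  0  1  5  6  6  4  7  5  3  3  1  0]
 [ 1 23 16 16 15 14 13 13 12 13 11 10 11 10  5  0]
 [ 0 23 15 13  9 12  8 12  9 10 10 10 10  8  6  0]
 [ 0 18 16  1  4 12 11 11 10  8  8  5  0  6  5  0]
 [ 0 11 17  0  4 10  9 11  9  9 10  7  0  7  6  0]
 [ 0 15 17  0  3 10 12 12 10 12  9  6  0  3  7  0]]
```

```bash
python3 -m pendant '[[0,0,-2,0,0],[0,0,-3,0,0],[0,0,-3.1,0,0],[1.2,-0.1,-3.1,0,0],[2,-0.16,-3.1,0,0],[2.5,-0.2,-3.1,0,0],[2.7,-0.22,-3.1,0,0],[2.9,-0.23,-3.1,0,0],[3.0,-0.24,-3.1,0,0],[3.0,-0.24,-3.1,0,0]]';python3 -m pendant '[[0.1,-0.01,0,0,0],[0.2,-0.02,0,0,0],[0.2,-0.02,0,0,0]]';python3 -m pendant '[[0.1,-0.01,0,0,0],[0.2,-0.02,0,0,0],[0.2,-0.02,0,0,0]]'
```

```text
time: 24.05
position: [0.5251, 0.0239, -0.0003]
tcp_rot: [0.736, 0.677, -0.0, -0.0]
contact_force: [0.7, -0.7, 0.1]
opening: -0.0
gripper_force: 0.0
time: 24.35
position: [0.5273, 0.0237, -0.0003]
tcp_rot: [0.736, 0.677, 0.0, 0.0]
contact_force: [0.2, 0.1, 0.3]
opening: 0.0004
gripper_force: 0.0
time: 24.65
position: [0.5294, 0.0235, -0.0002]
tcp_rot: [0.736, 0.677, 0.0, 0.0]
contact_force: [0.4, -0.6, -0.5]
opening: -0.0003
gripper_force: 0.0
```

No contact even at that depth, so the closed tips (TCP + 15 mm) are probably just above the plate. I'll measure before moving again.

```bash
python3 - <<'E'
from h import *
I,D=grab('side','s14');P=cloud('side',D);q=P[150:230,250:330].reshape(-1,3)
for a in np.arange(0,.05,.005):
    s=q[(abs(q[:,1]-.013)<.008)&(abs(q[:,0]-.529)<.03)&(q[:,2]>=a)&(q[:,2]<a+.005)];print(a.round(3),len(s),(s[:,0].min().round(3),s[:,0].max().round(3)) if len(s) else'')
K=I[180:245,250:350].reshape(-1,3);r=P[180:245,250:350].reshape(-1,3)
k=(K.min(1)>110)&(abs(r[:,2]-.010)<.008);w=barf(r[k][:,:2]);w=w[(w[:,0]>-.14)&(w[:,0]<.0)&(abs(w[:,1])<.16)]
print(np.histogram2d(w[:,0],w[:,1],[np.arange(-.14,.0,.005),np.arange(-.04,.17,.02)])[0].astype(int)[:,:10])
E
```

```text
0.0 16 (np.float64(0.501), np.float64(0.536))
0.005 3 (np.float64(0.536), np.float64(0.556))
0.01 21 (np.float64(0.523), np.float64(0.558))
0.015 11 (np.float64(0.518), np.float64(0.54))
0.02 8 (np.float64(0.52), np.float64(0.54))
0.025 12 (np.float64(0.517), np.float64(0.54))
0.03 10 (np.float64(0.517), np.float64(0.54))
0.035 13 (np.float64(0.517), np.float64(0.54))
0.04 11 (np.float64(0.517), np.float64(0.54))
0.045 9 (np.float64(0.514), np.float64(0.546))
[[0 0 0 2 1 0 0 0 0 0]
 [0 0 0 2 0 0 0 0 0 0]
 [0 0 0 2 2 0 0 0 0 0]
 [7 3 7 7 1 0 0 0 0 0]
 [4 6 5 4 4 0 0 0 0 0]
 [7 5 5 7 4 5 2 1 0 0]
 [7 7 4 6 5 4 4 2 0 0]
 [3 6 6 3 5 5 3 2 0 0]
 [8 4 4 5 5 3 4 3 0 0]
 [3 7 5 4 4 5 4 2 0 0]
 [7 5 5 5 5 5 4 4 0 0]
 [6 5 5 4 6 4 5 4 4 0]
 [3 6 6 5 5 4 3 5 3 0]
 [8 3 3 4 4 0 0 3 3 1]
 [3 6 0 0 0 0 0 2 3 0]
 [8 5 6 4 3 2 0 1 4 1]
 [7 6 4 5 5 4 3 4 5 0]
 [4 5 4 5 5 6 5 3 4 0]
 [7 5 4 6 4 4 4 4 5 0]
 [7 5 5 4 4 4 5 3 3 0]
 [5 7 7 5 5 4 0 2 4 0]
 [0 0 0 1 1 0 0 0 4 0]
 [8 8 7 8 8 7 5 5 6 0]
 [7 4 5 4 3 4 4 3 4 0]
 [5 6 5 6 5 4 5 5 4 0]
 [7 4 5 5 5 5 3 3 4 0]
 [5 6 4 3 4 6 1 3 3 0]
 [6 4 6 4 4 3 0 3 3 0]]
```

Confirmed: the tips are at about 13 mm and just over the plate's rear edge, and the plate hasn't moved. The gap to the bar is about 5 mm. Retreat, go 9 mm lower, push again.

```bash
python3 -m pendant '[[-1,0.08,0.3,0,0],[-2.5,0.2,0,0,0],[-2.5,0.2,-0.6,0,0],[-2.5,0.2,-0.9,0,0],[-1.5,0.12,-0.9,0,0],[-0.8,0.06,-0.9,0,0],[-0.4,0.03,-0.9,0,0],[-0.2,0.02,-0.9,0,0],[-0.1,0.01,-0.9,0,0],[-0.1,0.01,-0.9,0,0]]';python3 -m pendant '[[0.1,-0.01,0,0,0],[0.1,-0.01,0,0,0]]';python3 -m pendant '[[0.1,-0.01,0,0,0],[0.1,-0.01,0,0,0]]'
```

```text
time: 25.7
position: [0.5231, 0.0241, -0.0087]
tcp_rot: [0.736, 0.677, -0.005, -0.005]
contact_force: [-32.7, 2.4, 43.4]
opening: 0.0001
gripper_force: 22.0
time: 25.9
position: [0.5231, 0.0241, -0.0087]
tcp_rot: [0.736, 0.677, -0.005, -0.005]
contact_force: [-35.7, 3.0, 48.9]
opening: -0.0
gripper_force: 24.3
time: 26.1
position: [0.5231, 0.0241, -0.0088]
tcp_rot: [0.736, 0.677, -0.006, -0.006]
contact_force: [-39.8, 4.0, 53.1]
opening: -0.0001
gripper_force: 26.6
```

Forces are high, so I'll back off and look.

```bash
python3 -m pendant '[[-0.3,0.02,0.2,0,0],[-1.5,0.1,0.3,0,0],[-2.5,0.2,2,0,0],[-3,0.2,5,0,0]]'; python3 - <<'E'
from h import *
I,D=grab('side','s15');P=cloud('side',D)
cv2.imwrite('pics/s15c.png',cv2.resize(I[165:240,255:355],None,fx=8,fy=8,interpolation=cv2.INTER_CUBIC)[...,::-1])
K=I[180:245,250:350].reshape(-1,3);r=P[180:245,250:350].reshape(-1,3)
k=(K.min(1)>110)&(abs(r[:,2]-.010)<.008);w=barf(r[k][:,:2]);w=w[(w[:,0]>-.14)&(w[:,0]<.0)&(abs(w[:,1])<.16)]
print(np.histogram2d(w[:,0],w[:,1],[np.arange(-.14,.0,.005),np.arange(-.04,.17,.02)])[0].astype(int)[:,:10])
E
```

```text
time: 26.5
position: [0.4987, 0.0255, 0.0398]
tcp_rot: [0.736, 0.677, -0.001, -0.001]
contact_force: [0.5, 0.5, -0.6]
opening: 0.0001
gripper_force: 0.0
[[0 0 0 0 0 0 0 0 0 0]
 [0 0 0 0 0 0 0 0 0 0]
 [0 0 0 0 0 0 0 0 0 0]
 [4 5 3 4 4 2 4 3 3 1]
 [4 7 4 5 6 3 4 5 2 1]
 [7 5 6 4 5 5 4 4 2 0]
 [8 4 6 5 5 3 5 5 2 0]
 [4 6 4 4 5 5 4 4 2 0]
 [9 4 3 5 6 5 4 4 1 0]
 [3 7 3 7 4 6 2 4 3 0]
 [5 5 5 5 5 3 4 4 3 0]
 [5 8 3 6 5 6 4 3 4 0]
 [5 5 4 5 4 4 3 6 3 0]
 [7 5 6 4 3 6 3 0 5 0]
 [5 5 0 1 1 0 0 0 2 0]
 [4 5 4 2 1 3 0 0 2 0]
 [7 6 4 6 5 3 4 2 5 0]
 [5 5 5 5 5 5 4 4 3 0]
 [7 5 4 6 3 5 6 3 6 0]
 [7 6 5 5 6 3 4 4 3 0]
 [4 4 5 3 5 5 2 5 2 0]
 [4 3 3 3 4 1 2 2 1 0]
 [9 7 8 7 6 6 7 5 2 0]
 [7 5 4 5 5 5 5 5 3 0]
 [5 5 4 5 4 5 6 4 2 0]
 [6 6 4 7 4 3 4 4 3 0]
 [5 4 4 5 4 6 1 2 3 0]
 [5 6 6 4 6 1 0 3 3 0]]
```

View pics/s15c.png

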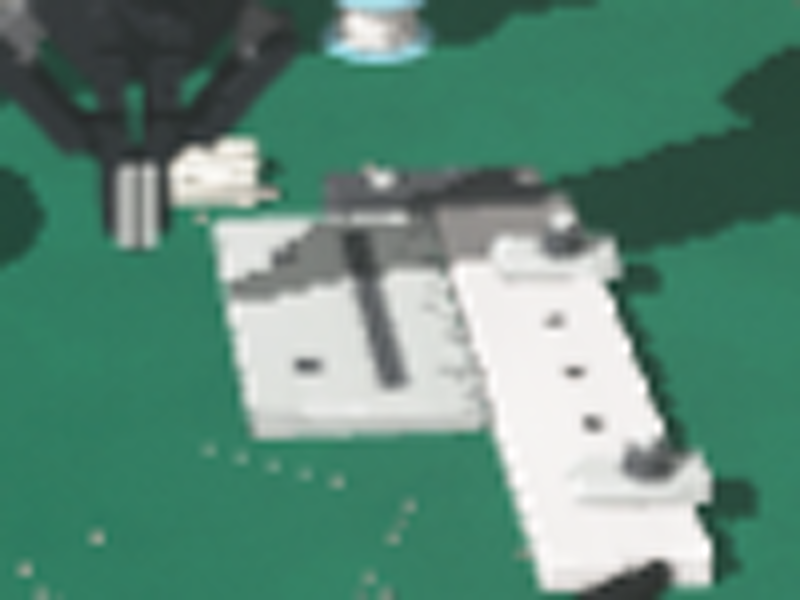

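The straightedge now lies flush along the bar (seam from (440,215) to (490,420)), with its left end at the stop around (380,215). Pressing may have shifted it slightly off the stop, so I'll give one gentle nudge to the left with closed fingers, on a line in front of the stop.

```bash
python3 -m pendant '[[0,0,5,0,0],[4,-5,5,0,0],[8,-10,5,0,0],[9.3,-11.4,5,0,0],[9.3,-11.4,5,0,0],[9.3,-11.4,1,0,0],[9.3,-11.4,-3,0,0],[9.3,-11.4,-4.5,0,0],[9.3,-11.4,-4.9,0,0],[9.3,-11.4,-4.9,0,0]]'
```

```text
time: 27.55
position: [0.5932, -0.0884, -0.0077]
tcp_rot: [0.736, 0.677, -0.0, -0.0]
contact_force: [0.5, 0.1, 0.6]
opening: 0.0001
gripper_force: 0.0
```

```bash
python3 -m pendant '[[0,0,-0.1,0,0],[0.08,1,-0.1,0,0],[0.12,1.5,-0.1,0,0],[0.14,1.75,-0.1,0,0],[0.14,1.75,-0.1,0,0]]';python3 -m pendant '[[0.01,0.15,0,0,0],[0.01,0.15,0,0,0]]';python3 -m pendant '[[0.01,0.1,0,0,0],[0.01,0.1,0,0,0]]'
```

```text
time: 28.05
position: [0.5954, -0.0705, -0.0085]
tcp_rot: [0.736, 0.677, 0.001, 0.001]
contact_force: [0.1, 0.1, 6.3]
opening: 0.0002
gripper_force: 3.1
time: 28.25
position: [0.5955, -0.0694, -0.0085]
tcp_rot: [0.736, 0.677, 0.0, 0.001]
contact_force: [-0.3, -2.2, 5.8]
opening: 0.0001
gripper_force: 3.0
time: 28.45
position: [0.5955, -0.0691, -0.0085]
tcp_rot: [0.736, 0.677, 0.0, 0.001]
contact_force: [-1.1, -8.1, 6.4]
opening: -0.0001
gripper_force: 6.4
```

The plate is at the stop (8 N). The up-force also shows that the closed tips touch the mat at TCP z = -0.0085. The earlier hard push was therefore friction on the mat (force ratio 0.75), so I'll repeat the press onto the bar 4 mm higher.

```bash
python3 -m pendant '[[0,-0.5,0.3,0,0],[-0.1,-1.2,0.5,0,0],[-0.1,-1.2,5,0,0],[-3,1,7,0,0],[-7,6,7,0,0],[-10,9.4,7,0,0],[-10,9.4,7,0,0],[-10,9.4,4,0,0],[-10,9.4,1,0,0],[-10,9.4,0.5,0,0]]';python3 -m pendant '[[0,0,0,0,0],[1.2,-0.1,0,0,0],[2,-0.16,0,0,0],[2.4,-0.2,0,0,0],[2.6,-0.21,0,0,0],[2.8,-0.22,0,0,0],[2.8,-0.22,0,0,0]]'
```

```text
time: 29.45
position: [0.4934, 0.0253, -0.0065]
tcp_rot: [0.736, 0.677, -0.001, -0.001]
contact_force: [-0.5, -0.6, 1.4]
opening: 0.0
gripper_force: 0.0
time: 30.15
position: [0.5229, 0.0232, -0.0041]
tcp_rot: [0.736, 0.677, 0.0, 0.0]
contact_force: [-0.1, -0.5, 0.1]
opening: -0.0002
gripper_force: 0.0
```

```bash
python3 -m pendant '[[0.2,-0.02,0,0,0],[0.4,-0.03,0,0,0],[0.4,-0.03,0,0,0]]';python3 -m pendant '[[0.2,-0.02,0,0,0],[0.2,-0.02,0,0,0]]';python3 -m pendant '[[0.1,-0.01,0,0,0],[0.2,-0.02,0,0,0]]'
```

```text
time: 30.45
position: [0.5269, 0.0229, -0.0043]
tcp_rot: [0.736, 0.677, -0.0, -0.0]
contact_force: [0.2, 0.0, 0.3]
opening: -0.0002
gripper_force: 0.1
time: 30.65
position: [0.5285, 0.0227, -0.0044]
tcp_rot: [0.736, 0.677, -0.0, -0.0]
contact_force: [-2.4, 0.3, 0.8]
opening: 0.0003
gripper_force: 1.5
time: 30.85
position: [0.5306, 0.0225, -0.0044]
tcp_rot: [0.736, 0.677, -0.0, -0.0]
contact_force: [-4.8, 2.1, 0.5]
opening: 0.0002
gripper_force: 2.4
```

```bash
python3 -m pendant '[[0.1,-0.01,0,0,0],[0.1,-0.01,0,0,0]]';python3 -m pendant '[[0.1,-0.01,0,0,0],[0.1,-0.01,0,0,0]]';python3 -m pendant '[[0.1,-0.01,0,0,0],[0.1,-0.01,0,0,0]]'
```

```text
time: 31.05
position: [0.5308, 0.0226, -0.0045]
tcp_rot: [0.736, 0.677, -0.001, -0.001]
contact_force: [-7.6, 2.0, 4.4]
opening: 0.0001
gripper_force: 4.2
time: 31.25
position: [0.5309, 0.0226, -0.0046]
tcp_rot: [0.736, 0.677, -0.002, -0.002]
contact_force: [-12.3, 1.9, 6.9]
opening: 0.0
gripper_force: 6.6
time: 31.45
position: [0.531, 0.0226, -0.0047]
tcp_rot: [0.736, 0.677, -0.002, -0.002]
contact_force: [-15.3, 1.6, 9.8]
opening: -0.0002
gripper_force: 9.1
```

The force now rises with no motion, so it's seated on the bar. One more light press, then the final left check at a clear height.

```bash
python3 -m pendant '[[0.1,-0.01,0.05,0,0],[0.15,-0.01,0.05,0,0]]';python3 -m pendant '[[-0.4,0.02,0.1,0,0],[-2,0.15,0.1,0,0],[-2,0.15,5,0,0],[-1,-4,8,0,0],[4,-9,8,0,0],[6.1,-11.1,8,0,0],[6.1,-11.1,8,0,0],[6.1,-11.1,4,0,0],[6.1,-11.1,1,0,0],[6.1,-11.1,0.2,0,0]]';python3 -m pendant '[[0,0,0,0,0],[0.08,1,0,0,0],[0.12,1.5,0,0,0],[0.13,1.6,0,0,0],[0.13,1.6,0,0,0]]'
```

```text
time: 31.65
position: [0.5312, 0.0226, -0.0046]
tcp_rot: [0.736, 0.677, -0.003, -0.003]
contact_force: [-20.1, 1.6, 11.2]
opening: -0.0004
gripper_force: 11.7
time: 32.65
position: [0.5948, -0.0884, -0.0046]
tcp_rot: [0.736, 0.677, -0.001, -0.002]
contact_force: [-0.2, -0.1, -0.4]
opening: 0.0001
gripper_force: 0.0
time: 33.15
position: [0.5981, -0.0725, -0.001]
tcp_rot: [0.736, 0.677, 0.0, 0.001]
contact_force: [1.0, -0.5, 0.3]
opening: 0.0001
gripper_force: 0.0
```

```bash
python3 -m pendant '[[0,0,-0.3,0,0],[0.01,0.2,-0.3,0,0],[0.02,0.3,-0.3,0,0],[0.02,0.3,-0.3,0,0]]';python3 -m pendant '[[0.01,0.1,0,0,0],[0.01,0.1,0,0,0]]';python3 -m pendant '[[0.01,0.1,0,0,0],[0.01,0.1,0,0,0]]'
```

```text
time: 33.55
position: [0.5978, -0.0698, -0.0048]
tcp_rot: [0.736, 0.677, -0.0, -0.0]
contact_force: [-0.9, 0.6, 0.1]
opening: 0.0002
gripper_force: 0.0
time: 33.75
position: [0.5979, -0.0693, -0.0048]
tcp_rot: [0.736, 0.677, -0.0, 0.0]
contact_force: [-0.9, -3.6, -0.3]
opening: 0.0
gripper_force: 2.1
time: 33.95
position: [0.5979, -0.0692, -0.0047]
tcp_rot: [0.736, 0.677, -0.001, 0.001]
contact_force: [-0.9, -11.2, 0.2]
opening: 0.0002
gripper_force: 5.6
```

It's hard against the stop with no travel. Retreat clear and verify numerically in both views.

```bash
python3 -m pendant '[[0,-0.4,0,0,0],[0,-1.2,0,0,0],[0,-1.2,5,0,0],[-5,-6,15,0,0],[-10,-11,18,0,0],[-15,-16,20,0,0],[-20,-20,20,0,0],[-24,-24,20,0,0],[-27,-28,20,0,0],[-27,-28,20,0,0]]'
python3 - <<'E'
from h import *
I,D=grab('top','t20');S,DS=grab('side','s20');
H=cv2.cvtColor(I,cv2.COLOR_RGB2HSV)
K,R,t=cam('top')
def px(n,p):
    K,R,t=cam(n);q=(R@np.array(p).T).T+t;q=q@K.T;return q[:,:2]/q[:,2:]
Rb=np.array([[.9968,.0802],[-.0802,.9968]])
for n,J in(('top',I),('side',S)):
  HH=cv2.cvtColor(J,cv2.COLOR_RGB2HSV)
  for y in (-.02,.02,.05,.09,.12):
    xs=np.arange(-.05,-.012,.003);w=np.array([np.r_[B+Rb@np.array([x,y]),.012] for x in xs])
    u=px(n,w).round().astype(int);print(n,y,'sat',[int(HH[v,a,1]) for a,v in u])
# y across the left end
  xs=-.055;w=np.array([np.r_[B+Rb@np.array([-.06,y]),.014] for y in np.arange(.11,.15,.003)]);u=px(n,w).round().astype(int);print(n,'stop',[(int(HH[v,a,1]),int(HH[v,a,2])) for a,v in u])
print(rect(white(I,(236,150,332,178),.014)))
full=white(I,(225,150,330,240),.012);print(rect(full))
a=cv2.resize(I[145:225,220:330],None,fx=7,fy=7,interpolation=cv2.INTER_CUBIC);cv2.imwrite('pics/t20c.png',a[...,::-1])
print(bot.observe()['contact_force'],bot.observe()['position'])
g0=np.load('pics/t0.npz')['I'].astype(int);d=np.abs(g0-I).sum(-1)
for nm,(x0,y0,x1,y1) in dict(heats=(205,192,228,215),pot=(338,198,360,220),cut=(335,150,380,180),reel=(155,155,182,182),cal=(135,255,208,295),tape=(368,248,400,278)).items(): print(nm,(d[y0:y1,x0:x1]>120).mean().round(3))
E
```

```text
time: 34.95
position: [0.3778, -0.2959, 0.1842]
tcp_rot: [0.736, 0.677, 0.0, 0.0]
contact_force: [1.0, -1.0, -0.3]
opening: -0.0001
gripper_force: 0.0
top -0.02 sat [4, 3, 2, 2, 2, 4, 3, 4, 2, 1, 1, 2, 1]
top 0.02 sat [2, 3, 3, 3, 4, 4, 4, 6, 2, 1, 2, 2, 1]
top 0.05 sat [2, 2, 3, 3, 4, 5, 5, 0, 1, 2, 2, 2, 1]
top 0.09 sat [2, 3, 3, 3, 2, 4, 3, 5, 5, 1, 2, 2, 1]
top 0.12 sat [3, 3, 2, 3, 4, 4, 4, 6, 3, 2, 2, 2, 2]
top stop [(4, 138), (8, 135), (5, 151), (7, 221), (2, 250), (2, 249), (3, 250), (5, 244), (7, 181), (5, 142), (4, 135), (4, 135), (11, 137), (6, 133)]
side -0.02 sat [2, 2, 2, 5, 5, 5, 4, 3, 3, 3, 3, 3, 3]
side 0.02 sat [3, 2, 2, 2, 2, 3, 5, 3, 2, 3, 3, 3, 3]
side 0.05 sat [2, 2, 5, 5, 2, 3, 3, 3, 3, 4, 4, 4, 4]
side 0.09 sat [3, 3, 3, 4, 5, 7, 5, 3, 4, 4, 4, 4, 3]
side 0.12 sat [3, 2, 3, 6, 4, 5, 5, 2, 2, 3, 3, 3, 3]
side stop [(13, 136), (13, 136), (14, 111), (5, 211), (5, 211), (4, 215), (4, 215), (5, 140), (5, 140), (5, 140), (16, 96), (16, 96), (13, 102), (13, 102)]
(array([ 0.66273315, -0.0375318 ]), array([271.7,  77. ]), np.float32(-1.462944))
(array([ 0.61580048, -0.02579898]), array([291. , 163.2]), np.float32(-5.5442963))
[0.30061391 0.80713184 0.53410602] [ 0.37649298 -0.29828432  0.1847008 ]
heats 0.429
pot 0.0
cut 0.071
reel 0.447
cal 0.068
tape 0.474
```

No mat shows through at the seam or at the stop in either view. The arm's shadow upsets the difference test, so I'll check the bystanders and the tray by normalised template shift, then hand in.

```bash
python3 - <<'E'
from h import *
for n,a,b,rs in(('top','t0','t20',dict(heats=(205,192,228,215),reel=(155,155,182,182),tape=(368,248,400,278),cal=(135,258,208,292),pot=(338,198,360,220))),('side','s0','s20',dict(heats=(270,178,292,194),reel=(292,158,312,174),tape=(218,270,258,296)))):
    A=cv2.cvtColor(np.load(f'pics/{a}.npz')['I'],cv2.COLOR_RGB2HSV)[...,:2];C=cv2.cvtColor(np.load(f'pics/{b}.npz')['I'],cv2.COLOR_RGB2HSV)[...,:2]
    for k,(x0,y0,x1,y1) in rs.items():
        r=cv2.matchTemplate(np.ascontiguousarray(C[y0-6:y1+6,x0-6:x1+6,1]),np.ascontiguousarray(A[y0:y1,x0:x1,1]),cv2.TM_CCOEFF_NORMED);_,s,_,l=cv2.minMaxLoc(r);print(n,k,(l[0]-6,l[1]-6),round(s,2))
P=ray('top',[(i,j) for j,i in np.argwhere((lambda J:(J[...,0]>110)&(J[...,0]-J[...,1]>60))(np.load('pics/t20.npz')['I'].astype(int))) if 120<i<165 and 185<j<255],.01)
print('cap in tray',P.mean(0) if len(P) else None)
E
```

```text
top heats (0, 0) 0.97
top reel (0, 0) 0.95
top tape (-6, 5) 0.06
top cal (0, 0) 0.98
top pot (0, 0) 0.98
side heats (0, 0) 0.87
side reel (0, 0) 0.96
side tape (0, 0) 1.0
cap in tray [0.54285448 0.35504089 0.01      ]
```

Nothing else has moved; the tape roll is hidden by the arm in the top view but unmoved in the side view. Handing in.

```bash
python3 -c "
from cell import bot
print(bot.finish_job())"
```

```text
the job is handed in; nothing more can be done
None
```

The job is handed in after about 35 s of robot time: in the final images the straightedge lies flush along the bar and up against the end stop, the driver and marker are each in their own tray pocket, and no bystander I checked had moved (I did not re-check the side cutters closely).

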